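# Pack the film box for the stacks

## Task

Pack the carton that is lying on the desk and the projection lens into the grey archive box, next to the taller carton and the tin that are already filed there, so that all four stand upright on the bottom of the box; the carton has to stand on its small end. Set both down into the box gently, do not drop them, keep the lens upright all the while, and leave the other things on the desk where they are.

Things in the scene. Friction and masses are not known exactly. Their poses are not given: they have to be found in the camera images.
- box: grey open archive box, fixed to the desk. Outside 128 (x) x 108 (y) x 65 mm high, walls and floor 5 mm, so inside 118 x 98 mm and 60 mm deep. Origin: centre of its underside, z up. Its +y half holds the row of cartons (wide faces towards +-y), its -y half the row of round things; its -x half is already filled, so the +x half is free
- carton: plain cardboard film carton to be packed, lying flat on the desk, a solid block 120 x 56 x 36 mm, 0.11 to 0.22 kg. Origin: its centre; x along its 120 mm length, y along its 56 mm width, z along its 36 mm thickness (up at the start). Either end may be up in the box. In the box its 56 mm width must lie along the box's x and its 36 mm thickness along the box's y
- lens: spare projection lens to be packed, standing on the desk: dark metal barrel of 56 mm diameter, 60 mm high, with a black neck of 34 mm diameter on top from 60 to 110 mm, 0.21 to 0.42 kg. Origin: centre of its underside, z up along its axis
- filed_carton: taller cardboard carton, already standing in the -x, +y corner of the box, loose: 56 mm along the box's x, 36 mm along the box's y, 135 mm high. Origin: its centre (67.5 mm above the box's inner floor); z up, its x along the box's x
- filed_tin: low round aluminium tin, already standing in the -x, -y corner of the box, loose: 56 mm diameter, 50 mm high. Origin: centre of its underside, z up
- tins: bystander: orange box 100 x 70 x 35 mm with a round tin of 68 mm diameter on it, one piece, 70 mm high in all. Origin: centre of its underside
- notes: bystander: clear note-paper holder, 85 x 85 x 62 mm high. Origin: centre of its underside
- reel: bystander: empty black film reel lying flat, 92 mm diameter, 18 mm high. Origin: centre of its underside
- loupe: bystander: small black magnifier, 48 mm diameter, 40 mm high. Origin: centre of its underside
There are look-alikes about, which are no part of the job. Of the things that look like the box, take the one that is nearest to the robot's base at the start.

How it is judged (in metres and radians):
At the end, for the whole second after the job is handed in: The carton (on its small end), the lens, the taller carton and the tin all stand in the archive box, their bottoms within 4 mm of its inner floor, upright to within 0.08 rad, and at rest (x of carton in the frame of box between -0.05 and 0.05 m and y of carton in the frame of box between -0.045 and 0.045 m and z of carton in the frame of box between 0.061 and 0.069 m and angle between the x axis of carton and the z axis of box, either way round below 0.08 rad and linear speed of each of carton, lens, filed_carton, filed_tin below 0.02 m/s and x of lens in the frame of box between -0.05 and 0.05 m and y of lens in the frame of box between -0.045 and 0.045 m and z of lens in the frame of box between 0.001 and 0.009 m and angle between the z axis of each of lens, filed_carton, filed_tin and the z axis of box, either way round below 0.08 rad and x of filed_carton in the frame of box between -0.05 and 0.05 m and y of filed_carton in the frame of box between -0.045 and 0.045 m and z of filed_carton in the frame of box between 0.0685 and 0.0765 m and x of filed_tin in the frame of box between -0.05 and 0.05 m and y of filed_tin in the frame of box between -0.045 and 0.045 m and z of filed_tin in the frame of box between 0.001 and 0.009 m); the robot touches nothing.
It fails at once if one of the bystanders (tin on orange box, note holder, reel, loupe) is moved by more than 30 mm or tipped (distance of any of tins, notes, reel, loupe from where it was at the start of the episode above 0.03 m or angle between any of tins, notes, reel, loupe's own z axis and vertical above 0.4 rad).
It fails at once if the lens is tilted by more than 0.5 rad (angle between lens's own z axis and vertical above 0.5 rad).
It fails at once if the carton is dropped into the box (falls faster than 0.5 m/s in it) (horizontal distance between carton and box below 0.06 m and z of carton in the frame of box below 0.12 m and linear speed of carton above 0.5 m/s).
It fails at once if the lens is dropped into the box (falls faster than 0.5 m/s in it) (horizontal distance between lens and box below 0.06 m and z of lens in the frame of box below 0.06 m and linear speed of lens above 0.5 m/s).
It also fails if it takes over 72 s, if anything falls off the work surface, if the arm or the gripper's body presses on something with over 40 N, if the wrist force passes 120 N, or if a joint passes its speed limit or range.

## Robot

A 6-joint arm with a two-finger parallel gripper is mounted at the origin on the work surface. World frame = base frame: x ahead of the robot, y to its left, z up, the work surface at z = 0. Lengths are in m, angles in degrees, forces in N, time in s.
With the tool pointing down it reaches from about 0.4 to 0.825 m from the base axis. Payload 7 kg.
Tool frame: the origin (TCP) lies midway between the tips of the shut fingers; the grasp point (between the pads) lies 19 mm behind it (r.grip_depth is the distance from the TCP to the grasp point, in m); z points along the fingers, y is the line along which they close (so a half turn about z gives the same grasp; the last joint's range is limited). The gripper opens to 88 mm and grips with 3 to 60 N. Pads are 19 mm wide; open, the fingers measure 130 mm over their backs; the gripper's body (78 mm by 193 mm) begins 47 mm behind the grasp point.
Start: joints at [-52.936, 20.546, 0.682, 0, -70.136, -16.507], TCP at [0.237, -0.632, 0.227] pointing down, gripper open.
Joint ranges: [-176.03, 176.03], [-82.01, 121.73], [-58.28, 71.71], [-173.87, 95.51], [-174.79, -0.11], [-173.66, 173.66]. Speed limits (degrees/s): [136.94, 136.94, 172.46, 180, 180, 180].

## Interface

Orientations are given as [roll, pitch, yaw] about the fixed x, y, z axes, in that order (R = Rz(yaw) Ry(pitch) Rx(roll)).
In Python, from plant import r, capture, close_job, search_frame, outline_of gives the robot as it stands.
- The arm moves only by the shell command python3 -m creep 'ROWS' [FORCE]. ROWS is JSON, a list of rows, each a list of 7 numbers: the finger opening in mm, from 0 to 87.6, then the shift along the world's x, y, z in units of 25 mm (1.0 is 25 mm), then the turn, a rotation vector about the world's x, y, z in degrees. In form: [[hand, x, y, z, ax, ay, az], ...]. A call has 1 to 8 rows; each row shifts and turns the commanded pose from where the row before left it; what a row does not reach is not made up. A row lasts 1/12 s, in which the tool goes at most 41.7 mm and 7.16 degrees, less where a joint would pass 70% of its speed; a pose out of reach is approached as far as the arm can. A call is refused whole if a number of a shift passes 1 or a number of a turn 7.16, either way. A call with a gripper value outside its range is refused whole. The fingers move at their own pace and stop on an object; FORCE is the grip in N (left out, the last holds). Time passes only in rows, so rows that do not move let the fingers close. It gives the time, the measured TCP pose, the force, the opening and the grip force at its end, in the units of the state.
- r.get_state(): the state, without advancing time (a new reading comes with each control period).
- capture(name): name is "side" or "top"; returns a dict with "frame" (480x640x3 uint8, red, green, blue), "K" (3x3 intrinsics, pixels), "origin" and "rotation" of the camera in the world. Camera axes: x right, y down, z forward; pixel columns grow to the right and rows downward; lengths in m; the calibration is good to about 2 mm. A picture is of the moment at which its call begins. There is no depth.
- close_job(): hands the job in; it is judged then, once.
Trained networks look in a picture, given as the dict that the camera call returned (one of the last four; its "shot" number tells which), for a name from the list of things; names that differ only in an ending like _2 or _b are one class to them, and where a whole thing is asked for, a point or a joint stands for the part that bears it (a point fixed in the world has none). Each returns a list of dicts, best first, with "conf" (0 to 1); they miss things now and then, are a little off and sometimes report something else, mostly with a low value. They report only what shows in the picture. A call takes as long as a camera call. They do not tell look-alikes from the thing itself.
- search_frame(picture, target): "bbox" ([left, top, right, bottom] in pixels, round what is visible of it).
- outline_of(picture, target): "region" (480x640 bool, what is visible of it) and "bbox" ([left, top, right, bottom] in pixels, round what is visible of it).
The state is a dict: "time_s": time; "joints": joint angles; "qd": joint speeds; "joint_torque": joint torques, N m; "tcp_pos": TCP position; "eef_rot": TCP orientation; "contact_force": force on the tool from outside, world axes, zero at the start; "moment": the same for the moment, N m; "gripper_width": finger opening in m; "gripper_force": force on a finger pad.
Only numpy, scipy, OpenCV 4.12 (cv2) and the standard library are available. Lean on these libraries where they do the work, as an engineer would, in place of code of your own. Each camera call takes 0.05 s, during which the arm holds its last target. There are 200 camera calls.

## Working session

There is one attempt and no reset: what is moved stays moved. The work goes in short steps, Python scripts to look and compute and a shell command to move; the robot and the scene stay as the last step left them, time stands still between calls to the robot, and variables do not carry over. Pictures are saved under pics/ and viewed, at most 10 in all, crops included, and the job is handed in when it is done.

```bash
ls; mkdir -p pics
python3 - <<'E'
from plant import r,capture,search_frame
import cv2,numpy as np
for n in("top","side"):
    p=capture(n);cv2.imwrite(f"pics/{n}0.png",p["frame"][:,:,::-1])
    print(n,p["K"].tolist(),p["origin"],np.round(p["rotation"],4).tolist())
    for t in("box","carton","lens","filed_carton","filed_tin","tins","notes","reel","loupe"):
        print(t,[(np.round(d["bbox"]).tolist(),round(d["conf"],2)) for d in search_frame(p,t)])
print(r.get_state())
E
```

```text
pics
top [[621.9842854269867, 0.0, 319.0938579689474], [0.0, 621.9842854269867, 231.6407120657927], [0.0, 0.0, 1.0]] [0.43332205 0.01466676 1.24424707] [-170.0593, -2.0169, -88.9288]
box [([150.0, 256.0, 222.0, 338.0], 0.96), ([111.0, 152.0, 198.0, 240.0], 0.71)]
carton [([419.0, 288.0, 458.0, 354.0], 0.96)]
lens [([312.0, 264.0, 341.0, 295.0], 0.95)]
filed_carton [([129.0, 287.0, 170.0, 323.0], 0.62)]
filed_tin [([167.0, 302.0, 193.0, 330.0], 0.95)]
tins [([367.0, 130.0, 410.0, 187.0], 0.73)]
notes [([241.0, 140.0, 288.0, 188.0], 0.68)]
reel [([428.0, 200.0, 479.0, 248.0], 0.89)]
loupe [([382.0, 210.0, 410.0, 236.0], 0.76)]
side [[442.9067521463114, 0.0, 318.4354990696926], [0.0, 442.9067521463114, 237.31932602472742], [0.0, 0.0, 1.0]] [ 0.53951117 -0.59378218  0.514446  ] [-126.5641, 1.3448, -11.7305]
box [([193.0, 165.0, 265.0, 220.0], 0.77), ([281.0, 145.0, 350.0, 196.0], 0.71)]
carton [([165.0, 383.0, 273.0, 450.0], 0.9), ([350.0, 193.0, 398.0, 245.0], 0.25)]
lens [([243.0, 233.0, 280.0, 301.0], 0.55)]
filed_carton [([200.0, 135.0, 237.0, 191.0], 0.8)]
filed_tin [([199.0, 180.0,
[... 193 characters left out ...]
], 0.93)]
{'time_s': 1.0, 'joints': array([-5.29366320e+01,  2.05453237e+01,  6.80940359e-01,  9.92384614e-05,
       -7.01337652e+01, -1.65061224e+01]), 'qd': array([ 0.00852204,  0.05931744, -0.04997308,  0.07663681, -0.04710049,
       -0.07363996]), 'joint_torque': array([-2.84038742e-04, -5.82386327e+01,  2.93305528e+01,  7.00270236e+00,
        1.24264875e-02, -1.72433784e-05]), 'tcp_pos': array([ 0.23698998, -0.63201042,  0.22656551]), 'eef_rot': array([-1.79998198e+02,  4.36533012e-04, -1.59442721e+02]), 'contact_force': array([-0.04040788, -0.11464471,  0.27729105]), 'moment': array([-0.03259864, -0.00581179, -0.01745876]), 'gripper_force': 0.0, 'gripper_width': 0.08766532641616234}
```

View pics/top0.png

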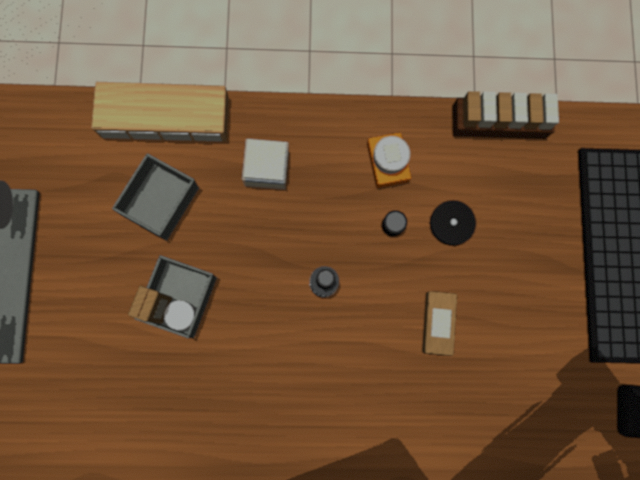

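View pics/side0.png

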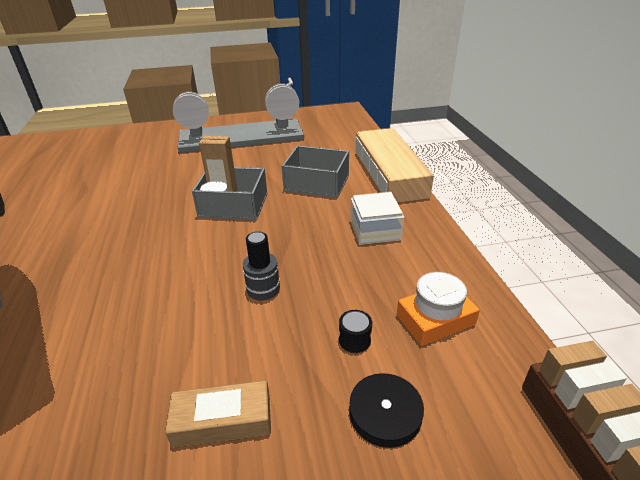

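The real box is the near one, at top px (180,298), with the filed carton at (145,303) and the tin at (180,315). The carton lies at (441,323) and the lens stands at (325,281). Next I'll fit the poses to the silhouettes in both views.

```bash
cat > h.py <<'E'
from plant import r,capture,search_frame,outline_of
import cv2,numpy as np
from scipy.spatial.transform import Rotation as Ro
from scipy.optimize import minimize
def proj(p,P):
    c=(np.atleast_2d(P)-p["origin"])@Ro.from_euler("xyz",p["rotation"],degrees=True).as_matrix()
    u=c@p["K"].T
    return u[:,:2]/u[:,2:]
def block(a,b,c,o=(0,0,0)): # z from 0
    return np.array([[x*a/2,y*b/2,z*c] for x in(-1,1) for y in(-1,1) for z in(0,1)])+o
def cyl(d,z0,z1,o=(0,0,0)):
    t=np.linspace(0,2*np.pi,40)
    return np.array([[d/2*np.cos(a),d/2*np.sin(a),z] for a in t for z in(z0,z1)])+o
def place(P,x,y,z,yaw): return P@Ro.from_euler("z",yaw,degrees=True).as_matrix().T+[x,y,z]
def render(p,parts,q,z=0):
    m=np.zeros((480*4,640*4),np.uint8)
    for P in parts:
        h=cv2.convexHull(((proj(p,place(P,q[0],q[1],z,q[2]))+.5)*4-.5).astype(np.float32))
        cv2.fillConvexPoly(m,np.round(h*16).astype(np.int32),255,shift=4)
    return cv2.resize(m,(640,480),interpolation=cv2.INTER_AREA)/255.
def fit(views,parts,q0,z=0,yaw=True):
    # views: list of (picture, mask)
    def cost(v):
        q=[v[0]/100,v[1]/100,v[2]*5 if yaw else 0]; s=0
        for p,m in views:
            R=render(p,parts,q,z); s+=1-np.minimum(R,m).sum()/np.maximum(R,m).sum()
        return s
    v0=np.array([q0[0]*100,q0[1]*100,q0[2]/5])
    for k in range(2):
        o=minimize(cost,v0,method="Nelder-Mead",options=dict(initial_simplex=v0+np.vstack([np.zeros(3),np.diag([1.5,1.5,2])])/(1+2*k),xatol=.01,fatol=1e-4)); v0=o.x
    return np.round([v0[0]/100,v0[1]/100,v0[2]*5],4),round(o.fun,3)
def mask(p,t,near=None):
    L=outline_of(p,t)
    if near is not None: L=[d for d in L if abs((d["bbox"][0]+d["bbox"][2])/2-near[0])<25 and abs((d["bbox"][1]+d["bbox"][3])/2-near[1])<25]
    return L[0]["region"].astype(float) if L else None
def ray(p,uv,z):
    M=Ro.from_euler("xyz",p["rotation"],degrees=True).as_matrix()
    d=M@np.linalg.inv(p["K"])@[*uv,1]; return p["origin"]+d*(z-p["origin"][2])/d[2]
CARTON=[block(.12,.056,.036)]; LENS=[cyl(.056,0,.06),cyl(.034,.06,.11)]
BOX=[block(.128,.108,.065)]; FC=[block(.056,.036,.135)]; FT=[cyl(.056,0,.05)]
E
cat > m1.py <<'E'
from h import *
T=capture("top");S=capture("side")
g=lambda t,a,b:[(p,m) for p,m in((T,mask(T,t,a)),(S,mask(S,t,b))) if m is not None]
def show(n,V,parts,q0,z=0,yaw=True):
    print(n,fit(V,parts,q0,z,yaw),[fit([v],parts,q0,z,yaw) for v in V])
q=ray(T,(441,323),.02);show("carton",g("carton",(438,321),(219,416)),CARTON,[q[0],q[1],0])
q=ray(T,(325,281),.04);show("lens",g("lens",(326,280),(261,267)),LENS,[q[0],q[1],0],0,False)
q=ray(T,(182,298),.03)
vb=g("box",(186,297),(229,192));vc=g("filed_carton",(150,305),(218,163));vt=g("filed_tin",(180,316),(214,185))
print(len(vb),len(vc),len(vt))
V=[]
for p,m in vb:
    for L in(vc,vt):
        for p2,m2 in L:
            if p2 is p: m=np.maximum(m,m2)
    V.append((p,m))
show("box",V,BOX+[block(.056,.036,.135,(-.030,.030,.005))],[q[0],q[1],-17])
show("tin",vt[:1],FT,[*(ray(T,(180,316),.055)[:2]),0],.005,False)
for n,uv in(("tins",(389,158)),("notes",(265,164)),("reel",(453,223)),("loupe",(395,222))): print(n,ray(T,uv,.03))
E
python3 m1.py; python3 -c "
from plant import r;print([a for a in dir(r) if a[0]!='_'])"
```

```text
carton (array([ 0.473 , -0.2634, -4.2143]), np.float64(0.111)) [(array([ 0.4729, -0.2638, -4.5065]), np.float64(0.045)), (array([ 0.4731, -0.2622, -4.2202]), np.float64(0.061))]
lens (array([ 0.5476, -0.0352,  1.9763]), np.float64(0.126)) [(array([ 0.549 , -0.0356,  5.3274]), np.float64(0.05)), (array([ 0.5471, -0.0328,  6.518 ]), np.float64(0.053))]
1 2 2
box (array([  0.5123,   0.2488, -18.9721]), np.float64(0.04)) [(array([  0.5123,   0.2488, -18.9721]), np.float64(0.04))]
tin (array([0.4782, 0.239 , 0.0193]), np.float64(0.136)) [(array([0.4782, 0.239 , 0.0193]), np.float64(0.136))]
tins [ 0.80257017 -0.16346894  0.03      ]
notes [0.78268525 0.08753542 0.03      ]
reel [ 0.67127088 -0.29214605  0.03      ]
loupe [ 0.67034189 -0.17540034  0.03      ]
['Unreachable', 'get_state', 'grip_depth']
```

```bash
python3 -m creep '[[87,0.5,0.93,0,0,0,-3.11],[87,0.5,0.93,0,0,0,-3.11],[87,0.5,0.93,0,0,0,-3.11],[87,0.5,0.93,0,0,0,-3.11],[87,0.5,0.93,0,0,0,-3.11],[87,0.5,0.93,0,0,0,-3.11],[87,0.5,0.93,0,0,0,-3.11],[87,0.5,0.93,0,0,0,-3.11]]' 40
python3 -m creep '[[87,0.5,0.93,-0.6,0,0,0],[87,0.5,0.93,-0.6,0,0,0],[87,0.5,0.93,-0.6,0,0,0],[87,0.5,0.93,-0.6,0,0,0],[87,0.5,0.93,-0.6,0,0,0],[87,0.5,0.93,-0.6,0,0,0],[87,0.5,0.93,-0.6,0,0,0],[87,0.54,0.9,-0.6,0,0,0]]'
python3 -m creep '[[87,0,0,0,0,0,0],[87,0,0,0,0,0,0]]'; python3 -c "
from plant import r;print(r.get_state()['joints'].round(1))"
```

```text
time_s: 2.27
tcp_pos: [0.3374, -0.4449, 0.2267]
eef_rot: [-180.0, 0.0, 175.5]
contact_force: [0.7, -0.5, 0.4]
gripper_width: 0.0871
gripper_force: 0.0
time_s: 2.93
tcp_pos: [0.4385, -0.2595, 0.1063]
eef_rot: [-180.0, 0.0, 175.7]
contact_force: [1.1, 0.4, -0.5]
gripper_width: 0.0872
gripper_force: 0.0
time_s: 3.1
tcp_pos: [0.4382, -0.2597, 0.106]
eef_rot: [180.0, -0.1, 175.8]
contact_force: [0.3, 0.2, 0.5]
gripper_width: 0.087
gripper_force: 0.0
[ -8.5  11.7 -29.2   0.  -49.1 -85.6]
```

```bash
python3 -m creep '[[87,0,-0.04,-0.8,0,0,0],[87,0,0,-0.8,0,0,0],[87,0,0,-0.8,0,0,0],[87,0,0,-0.8,0,0,0],[87,0,0,-0.4,0,0,0],[87,0,0,-0.4,0,0,0],[87,0,0,0,0,0,0]]'
python3 -m creep '[[40,0,0,0,0,0,0],[40,0,0,0,0,0,0],[40,0,0,0,0,0,0],[40,0,0,0,0,0,0],[40,0,0,0,0,0,0],[40,0,0,0,0,0,0]]' 45
python3 -m creep '[[40,0,0,0,0,0,0],[40,0,0,0.4,0,0,0],[40,0,0,0.8,0,0,0],[40,0,0,0.8,0,0,0],[40,0,0,0.8,0,0,0],[40,0,0,0.8,0,0,0],[40,0,0,0.8,0,0,0],[40,0,0,0,0,0,0]]'
```

```text
time_s: 3.68
tcp_pos: [0.4372, -0.2621, 0.0054]
eef_rot: [180.0, -0.1, 175.6]
contact_force: [0.3, -0.3, 0.2]
gripper_width: 0.0871
gripper_force: 0.0
time_s: 4.18
tcp_pos: [0.4384, -0.2618, 0.0071]
eef_rot: [-180.0, 0.1, 175.7]
contact_force: [-0.4, 0.1, 4.1]
gripper_width: 0.0559
gripper_force: 45.0
time_s: 4.85
tcp_pos: [0.44, -0.2624, 0.121]
eef_rot: [-179.9, 0.3, 175.7]
contact_force: [0.7, 0.2, -1.4]
gripper_width: 0.0558
gripper_force: 45.0
```

```bash
python3 -m creep '[[40,-0.6,-0.7,0.65,0,0,7],[40,-0.6,-0.7,0.65,0,0,7],[40,-0.6,-0.7,0.65,0,0,7],[40,-0.6,-0.7,0.65,0,0,7],[40,-0.6,-0.7,0.65,0,0,7],[40,-0.6,-0.7,0.65,0,0,7],[40,-0.6,-0.7,0.65,0,0,7],[40,-0.6,-0.7,0.65,0,0,7]]'
python3 -m creep '[[40,0,0,0,0,0,7],[40,0,0,0,0,0,0],[40,-0.38,-0.66,0,-6.1,3.5,0],[40,-0.38,-0.66,0,-6.1,3.5,0],[40,-0.38,-0.66,0,-6.1,3.5,0]]'; python3 -c "
from plant import r;print(r.get_state()['joints'].round(1))"
```

```text
time_s: 5.52
tcp_pos: [0.3167, -0.4021, 0.2474]
eef_rot: [180.0, 0.0, -128.0]
contact_force: [1.0, -0.1, -1.6]
gripper_width: 0.0554
gripper_force: 45.0
time_s: 5.93
tcp_pos: [0.2902, -0.4516, 0.2471]
eef_rot: [-179.2, -21.3, -121.7]
contact_force: [-1.7, -0.7, -1.4]
gripper_width: 0.0556
gripper_force: 45.0
[-21.9   2.9 -32.1  24.6 -60.3 -23. ]
```

```bash
python3 -m creep '[[40,-0.38,-0.66,0,-6.1,3.5,0],[40,-0.38,-0.66,0,-6.1,3.5,0],[40,-0.38,-0.66,0,-6.1,3.5,0],[40,-0.38,-0.66,0,-6.1,3.5,0],[40,-0.38,-0.66,0,-6.1,3.5,0]]'; python3 -c "
from plant import r;print(r.get_state()['joints'].round(1))"
```

```text
time_s: 6.35
tcp_pos: [0.2432, -0.5329, 0.2463]
eef_rot: [-177.2, -56.4, -122.9]
contact_force: [-0.4, -2.1, 0.3]
gripper_width: 0.0555
gripper_force: 45.0
[-25.1  10.  -53.8  70.  -62.2 -62. ]
```

```bash
python3 -m creep '[[40,0.85,-0.5,0,0,0,0],[40,0.85,-0.5,0,0,0,0],[40,0.85,-0.5,0,0,0,0],[40,0.85,-0.5,0,0,0,0],[40,0.85,-0.5,0,0,0,0],[40,0.85,-0.5,0,0,0,0],[40,0,0,0,0,0,0]]'; python3 -c "
from plant import r;print(r.get_state()['joints'].round(1))"
python3 -m creep '[[40,-0.2,-0.4,0,-6.1,3.5,0],[40,-0.2,-0.4,0,-6.1,3.5,0],[40,0,0,0,0,0,0]]'; python3 -c "
from plant import r;print(r.get_state()['joints'].round(1))"
```

```text
time_s: 6.93
tcp_pos: [0.3737, -0.6097, 0.2453]
eef_rot: [-177.4, -56.2, -122.8]
contact_force: [1.1, -1.7, -0.2]
gripper_width: 0.0558
gripper_force: 45.0
[-25.8  22.3 -35.9  67.6 -63.8 -55.8]
time_s: 7.18
tcp_pos: [0.3584, -0.6277, 0.2412]
eef_rot: [-176.9, -70.6, -123.2]
contact_force: [-0.9, 0.6, -2.5]
gripper_width: 0.0556
gripper_force: 45.0
[-28.   27.7 -41.2  81.  -72.6 -69. ]
```

```bash
cat >> h.py <<'E'
def turn(z,y): # rotvec (deg, world) from current tool to tool z axis=z, tool y=±y
    s=r.get_state();R=Ro.from_euler("xyz",s["eef_rot"],degrees=True)
    z=np.array(z,float);z/=np.linalg.norm(z);y=np.array(y,float);y-=z*(y@z);y/=np.linalg.norm(y)
    c=[(Ro.from_matrix(np.c_[np.cross(k*y,z),k*y,z])*R.inv()).as_rotvec(degrees=True) for k in(1,-1)]
    return min(c,key=np.linalg.norm)
E
python3 - <<'E'
from h import *
s=r.get_state();M=Ro.from_euler("xyz",s["eef_rot"],degrees=True).as_matrix();print(M.round(3))
f=M[:,1]*[1,1,0];print(turn(np.cross(f,[0,0,1]) if np.cross(f,[0,0,1])@M[:,2]>0 else -np.cross(f,[0,0,1]),f))
E
```

```text
[[-0.182 -0.863 -0.47 ]
 [-0.278  0.504 -0.817]
 [ 0.943 -0.018 -0.332]]
[-16.24420779  10.67982224  -0.17632489]
```

```bash
python3 -m creep '[[40,0,0,0,-5.4,3.55,0],[40,0,0,0,-5.4,3.55,0],[40,0,0,0,-5.4,3.55,0],[40,0,0,0,0,0,0],[40,0,0,0,0,0,0]]'
python3 - <<'E'
from h import *
print(r.get_state()['joints'].round(1))
p=capture("side");cv2.imwrite("pics/side1.png",p["frame"][:,:,::-1])
p=capture("top");cv2.imwrite("pics/top1.png",p["frame"][:,:,::-1])
E
```

```text
time_s: 7.6
tcp_pos: [0.359, -0.6286, 0.2438]
eef_rot: [-169.3, -89.4, -130.9]
contact_force: [0.1, -1.0, -0.3]
gripper_width: 0.0557
gripper_force: 45.0
[-28.2  37.4 -43.7  87.9 -89.7 -81.3]
```

View pics/top1.png

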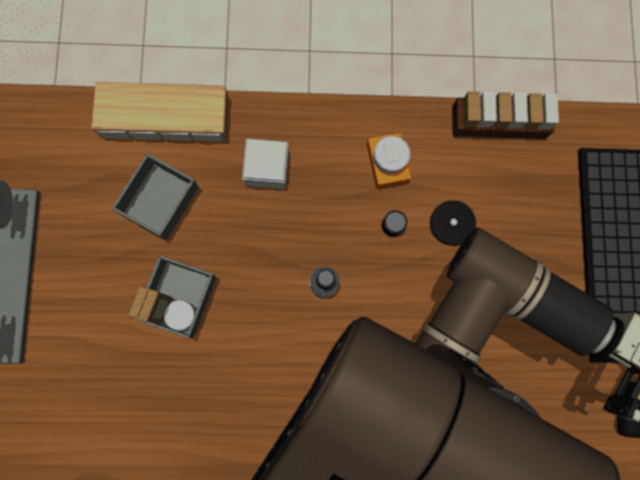

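```bash
python3 -m creep '[[40,-0.4,0.53,-0.85,0,0,0],[40,-0.4,0.53,-0.85,0,0,0],[40,-0.4,0.53,-0.85,0,0,0],[40,-0.4,0.53,-0.85,0,0,0],[40,0,0,0,0,0,0]]'
python3 - <<'E'
from h import *
print(r.get_state()['joints'].round(1))
E
python3 -m creep '[[40,-0.4,0.53,-0.85,0,0,0],[40,-0.4,0.53,-0.85,0,0,0],[40,0,0,0,0,0,0],[40,0,0,0,0,0,0]]'
python3 - <<'E'
from h import *
print(r.get_state()['joints'].round(1))
p=capture("top");cv2.imwrite("pics/top2.png",p["frame"][:,:,::-1])
E
```

```text
time_s: 8.12
tcp_pos: [0.318, -0.5742, 0.1605]
eef_rot: [-150.0, -89.4, -150.1]
contact_force: [0.1, 0.2, -1.4]
gripper_width: 0.0556
gripper_force: 45.0
[-23.9  42.7 -51.5  83.8 -89.  -94.5]
time_s: 8.45
tcp_pos: [0.3003, -0.5492, 0.1202]
eef_rot: [-133.9, -89.3, -166.2]
contact_force: [-0.1, 0.1, -1.1]
gripper_width: 0.0559
gripper_force: 45.0
[ -21.4   46.4  -54.2   81.6  -88.  -100.9]
```

View pics/top2.png

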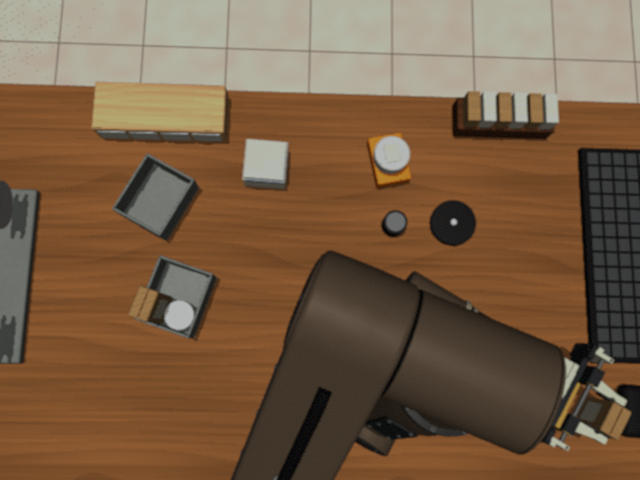

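Run:
```python
from h import *
p=capture("top")
for u in((617,385),(617,437),(640,410)): print(ray(p,u,.0),ray(p,u,.03))
s=r.get_state();M=Ro.from_euler("xyz",s["eef_rot"],degrees=True).as_matrix()
print(M.round(4));g=s["tcp_pos"]-M[:,2]*.019
c=g+M[:,0]*-.035
print(c, proj(p,[g+[0,0,.025]]))
```

```text
[ 0.35867416 -0.62103395  0.        ] [ 0.360474   -0.60570659  0.03      ]
[ 0.25974099 -0.61457059  0.        ] [ 0.2639262  -0.59939907  0.03      ]
[ 0.31144917 -0.66397774  0.        ] [ 0.31438764 -0.64761496  0.03      ]
[[-0.0121 -0.8653 -0.5011]
 [-0.0013  0.5011 -0.8654]
 [ 0.9999 -0.0098 -0.0072]]
[ 0.31051872 -0.53324681  0.08593635] [[611.63720286 418.8915322 ]]
```

```bash
python3 -m creep '[[40,0,0,-0.3,0,0.4,0],[40,0,0,-0.3,0,0,0],[40,0,0,-0.2,0,0,0],[40,0,0,0,0,0,0]]'; python3 -m creep '[[40,0,0,-0.08,0,0,0],[40,0,0,-0.08,0,0,0],[40,0,0,0,0,0,0]]';python3 -m creep '[[40,0,0,-0.08,0,0,0],[40,0,0,0,0,0,0]]'
python3 - <<'E'
from h import *
print(r.get_state()['joints'].round(1))
E
```

```text
time_s: 8.88
tcp_pos: [0.2994, -0.5494, 0.0979]
eef_rot: [153.8, -89.8, -93.9]
contact_force: [0.6, 0.3, -1.5]
gripper_width: 0.0557
gripper_force: 45.0
time_s: 9.13
tcp_pos: [0.2994, -0.5493, 0.0946]
eef_rot: [156.3, -89.9, -96.4]
contact_force: [-0.4, -0.6, -1.2]
gripper_width: 0.0557
gripper_force: 45.0
time_s: 9.3
tcp_pos: [0.2994, -0.5493, 0.0932]
eef_rot: [163.6, -89.9, -103.6]
contact_force: [-0.3, -0.3, 1.0]
gripper_width: 0.0561
gripper_force: 45.0
[ -21.5   49.6  -53.7   81.7  -87.9 -103.2]
```

```bash
python3 -m creep '[[40,0,0,-0.03,0,0,0],[60,0,0,0,0,0,0],[70,0,0,0,0,0,0],[87,0,0,0,0,0,0],[87,0,0,0,0,0,0],[87,0,0,0,0,0,0]]'
python3 -m creep '[[87,0.1,0.17,0,0,0,0],[87,0.2,0.35,0.2,0,0,0],[87,0.3,0.52,0.4,0,0,0],[87,0.4,0.7,0.6,0,0,0],[87,0.4,0.7,0.6,0,0,0],[87,0.4,0.7,0.6,0,0,0],[87,0.2,0.35,0.6,0,0,0],[87,0,0,0.6,0,0,0]]'
python3 - <<'E'
from h import *
print(r.get_state()['joints'].round(1))
p=capture("top");cv2.imwrite("pics/top3.png",p["frame"][:,:,::-1])
E
```

```text
time_s: 9.8
tcp_pos: [0.2996, -0.5493, 0.0923]
eef_rot: [172.4, -89.9, -112.5]
contact_force: [-0.6, -0.0, 0.2]
gripper_width: 0.0811
gripper_force: 0.0
time_s: 10.47
tcp_pos: [0.3521, -0.4601, 0.1828]
eef_rot: [-177.3, -89.8, -122.6]
contact_force: [0.9, -0.7, -0.3]
gripper_width: 0.087
gripper_force: 0.0
[ -5.6  40.9 -51.4  65.8 -88.9 -92. ]
```

View pics/top3.png

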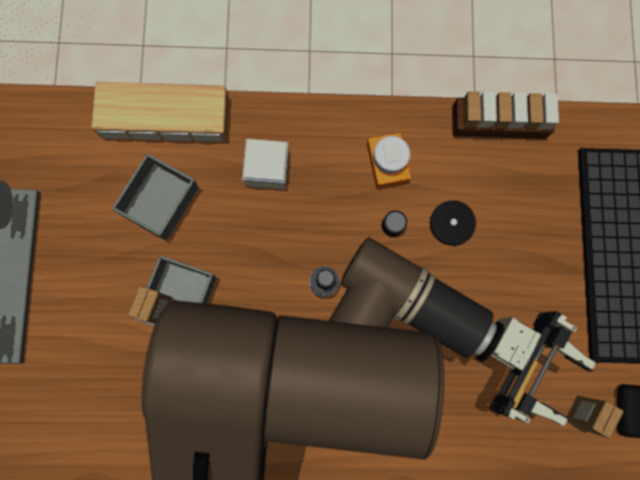

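Carton stands upright at px (607,419). Next I turn the tool down again for the top grasp.

```bash
python3 -m creep '[[87,0,0,0.4,6,-3.5,0],[87,0,0,0.4,6,-3.5,0],[87,0,0,0.4,6,-3.5,0],[87,0,0,0.4,6,-3.5,0],[87,0,0,0.4,6,-3.5,0],[87,0,0,0.4,6,-3.5,0],[87,0,0,0.4,6,-3.5,0],[87,0,0,0.4,6,-3.5,0]]'
python3 -m creep '[[87,0,0,0,6,-3.5,0],[87,0,0,0,6,-3.5,0],[87,0,0,0,6,-3.5,0],[87,0,0,0,6,-3.5,0],[87,0,0,0,0,0,0],[87,0,0,0,0,0,0]]'
cat > ms.py <<'E'
from h import *
import sys
print(r.get_state()['joints'].round(1),r.get_state()['tcp_pos'].round(4))
p=capture("top");m=mask(p,"carton",(605,425))
if m is None: print([(d["bbox"],d["conf"]) for d in outline_of(p,"carton")])
else:
    m0=m; print("bbox",np.argwhere(m>0).min(0)[::-1],np.argwhere(m>0).max(0)[::-1])
    q,c=fit([(p,m)],[block(.056,.036,.12)],[.31,-.533,-30]);print("standing carton",q,c)
E
python3 ms.py; python3 -c "
from h import *
print(turn([0,0,-1],[.5,.866,0]))"
```

```text
time_s: 11.18
tcp_pos: [0.35, -0.4611, 0.2636]
eef_rot: [-179.6, -33.9, -120.2]
contact_force: [0.7, -0.8, -0.7]
gripper_width: 0.087
gripper_force: 0.0
time_s: 11.68
tcp_pos: [0.3488, -0.4632, 0.2626]
eef_rot: [-179.7, -6.5, -120.5]
contact_force: [-0.0, 0.6, 0.5]
gripper_width: 0.0873
gripper_force: 0.0
[-29.3   8.8 -13.6   7.1 -67.6  -3.9] [ 0.3488 -0.4632  0.2626]
bbox [597 402] [619 431]
standing carton [  0.3134  -0.5437 -10.8717] 0.849
[  2.00223017  -7.08295407 -89.64208139]
```

```bash
python3 -m creep '[[87,0,0.5,0,5.6,-3.3,0],[87,0,0.5,0,0,0,6.9],[87,0,0.5,0,0,0,6.9],[87,0,0.5,0,0,0,6.9],[87,0,0.5,0,0,0,6.9],[87,0,0.5,0,0,0,6.9],[87,0,0.5,0,0,0,6.9],[87,0,0.5,0,0,0,6.9]]'
python3 -m creep '[[87,0,0,0,0,0,6.9],[87,0,0,0,0,0,6.9],[87,0,0,0,0,0,6.9],[87,0,0,0,0,0,6.9],[87,0,0,0,0,0,6.9],[87,0,0,0,0,0,6.9],[87,0,0,0,0,0,0]]'
python3 ms.py
```

```text
time_s: 12.45
tcp_pos: [0.3491, -0.3603, 0.2614]
eef_rot: [-179.9, -0.0, -71.5]
contact_force: [0.7, 0.6, -0.8]
gripper_width: 0.087
gripper_force: 0.0
time_s: 13.03
tcp_pos: [0.3493, -0.3609, 0.2614]
eef_rot: [-179.9, 0.1, -30.1]
contact_force: [-0.8, -0.5, -0.2]
gripper_width: 0.0873
gripper_force: 0.0
[-23.6   2.9 -17.3  -0.1 -69.9  83.6] [ 0.3493 -0.3609  0.2614]
[]
```

Run:
```python
from h import *
p=capture("top");cv2.imwrite("pics/top4.png",p["frame"][:,:,::-1])
for t in("carton","filed_carton"):
    for d in outline_of(p,t):
        print(t,np.round(d["bbox"]),d["conf"])
        if d["bbox"][0]>550: print(fit([(p,d["region"].astype(float))],[block(.056,.036,.12)],[.31,-.533,-30]))
s=capture("side");print([(t,np.round(d["bbox"]),d["conf"]) for t in("carton","lens","box") for d in search_frame(s,t)])
c=p["frame"][340:480,500:640,::-1];cv2.imwrite("pics/c4.png",cv2.resize(c,None,fx=4,fy=4))
```

```text
filed_carton [128. 288. 172. 322.] 0.57
[('lens', array([245., 229., 279., 303.]), 0.84), ('box', array([194., 167., 266., 220.]), 0.93), ('box', array([282., 144., 352., 199.]), 0.64)]
```

View pics/c4.png

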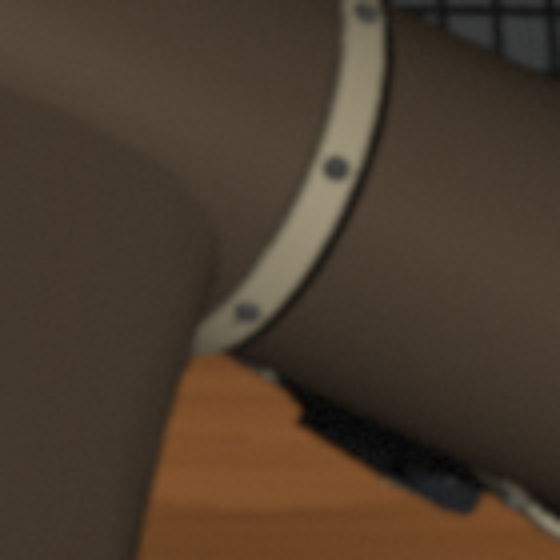

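Run:
```python
from h import *
p=capture("top");f=cv2.imread("pics/top3.png")[380:460,540:640]
f=cv2.resize(f,None,fx=6,fy=6,interpolation=cv2.INTER_CUBIC)
P=proj(p,place(block(.056,.036,.12),.3091,-.5329,0,-30))
u=((P-[540,380]+.5)*6).astype(np.float32)
for i in range(8):
    for j in range(i): 
        if bin(i^j).count("1")==1: cv2.line(f,tuple(map(int,u[i])),tuple(map(int,u[j])),(0,255,0),1)
cv2.imwrite("pics/c5.png",f)
```

```text
(no output)
```

View pics/c5.png

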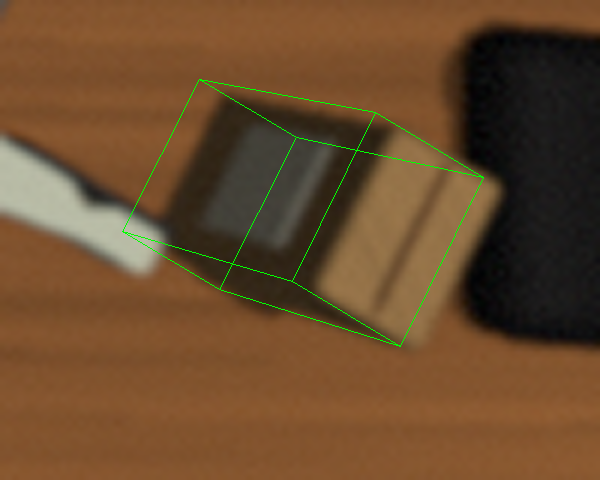

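```bash
python3 -m creep '[[80,-0.22,-0.89,0,0,0,0],[80,-0.22,-0.89,0,0,0,0],[80,-0.22,-0.89,0,0,0,0],[80,-0.22,-0.89,0,0,0,0],[80,-0.22,-0.89,0,0,0,0],[80,-0.22,-0.89,0,0,0,0],[80,-0.22,-0.89,0,0,0,0],[80,-0.22,-0.89,0,0,0,0]]'
python3 -m creep '[[80,0,0,0,0,0,0],[80,0,0,-0.9,0,0,0],[80,0,0,-0.9,0,0,0],[80,0,0,-0.9,0,0,0],[80,0,0,-0.9,0,0,0]]'
```

```text
time_s: 14.25
tcp_pos: [0.305, -0.5412, 0.2622]
eef_rot: [-179.8, -0.0, -30.6]
contact_force: [0.3, 0.1, 0.8]
gripper_width: 0.08
gripper_force: 0.0
time_s: 14.67
tcp_pos: [0.3053, -0.5398, 0.1714]
eef_rot: [-179.8, -0.0, -30.6]
contact_force: [0.2, -0.4, 0.3]
gripper_width: 0.0799
gripper_force: 0.0
```

```bash
python3 -m creep '[[80,0,0,-0.9,0,0,0],[80,0,0,-0.9,0,0,0],[80,0,0,-0.9,0,0,0],[80,0,0,-0.6,0,0,0],[80,0,0,-0.3,0,0,0],[80,0,0,0,0,0,0]]'
python3 -m creep '[[60,0,0,0,0,0,0],[45,0,0,0,0,0,0],[40,0,0,0,0,0,0],[25,0,0,0,0,0,0],[25,0,0,0,0,0,0],[25,0,0,0,0,0,0],[25,0,0,0,0,0,0]]' 25
```

```text
time_s: 15.17
tcp_pos: [0.3048, -0.539, 0.0805]
eef_rot: [-179.7, 0.2, -30.6]
contact_force: [-0.5, -0.1, 0.5]
gripper_width: 0.0801
gripper_force: 0.0
time_s: 15.75
tcp_pos: [0.3056, -0.5401, 0.0826]
eef_rot: [-179.8, -0.1, -30.5]
contact_force: [0.1, 0.7, -0.2]
gripper_width: 0.0386
gripper_force: 0.0
```

```bash
python3 -m creep '[[25,0,0,0,0,0,0],[25,0,0,0,0,0,0],[25,0,0,0.3,0,0,0],[25,0,0,0.9,0,0,0],[25,0,0,0.9,0,0,0],[25,0,0,0.9,0,0,0],[25,0,0,0.9,0,0,0],[25,0,0,0.9,0,0,0]]' 30
python3 -m creep '[[25,0,0,0.9,0,0,0],[25,0,0,0.9,0,0,0],[25,0.15,0.4,0.3,0,0,0],[25,0.3,0.8,0,0,0,1.2],[25,0.3,0.97,0,0,0,1.2],[25,0.3,0.97,0,0,0,1.2],[25,0.3,0.97,0,0,0,1.2],[25,0.3,0.97,0,0,0,1.2]]'
```

```text
time_s: 16.42
tcp_pos: [0.3053, -0.5397, 0.2036]
eef_rot: [-179.8, -0.0, -30.5]
contact_force: [0.1, -0.7, -1.6]
gripper_width: 0.036
gripper_force: 29.9
time_s: 17.08
tcp_pos: [0.3465, -0.411, 0.2542]
eef_rot: [-179.7, 0.0, -24.5]
contact_force: [0.6, -0.4, -1.9]
gripper_width: 0.036
gripper_force: 29.9
```

```bash
python3 -m creep '[[25,0.29,0.97,0,0,0,0.8],[25,0.29,0.97,0,0,0,0.8],[25,0.29,0.97,0,0,0,0.8],[25,0.29,0.97,0,0,0,0.8],[25,0.29,0.97,0,0,0,0.8],[25,0.29,0.97,0,0,0,0.8],[25,0.29,0.97,0,0,0,0.5],[25,0.29,0.97,0,0,0,0]]'
python3 -m creep '[[25,0.29,0.97,0,0,0,0],[25,0.29,0.97,0,0,0,0],[25,0.29,0.97,0,0,0,0],[25,0.29,0.97,0,0,0,0],[25,0.29,0.97,0,0,0,0],[25,0.29,0.97,0,0,0,0],[25,0.29,0.97,0,0,0,0],[25,0.29,0.97,0,0,0,0]]'
python3 -m creep '[[25,0.29,0.97,0,0,0,0],[25,0.29,0.97,0,0,0,0],[25,0.29,0.97,0,0,0,0],[25,0.29,0.97,0,0,0,0],[25,0.29,0.97,0,0,0,0],[25,0.29,0.97,0,0,0,0],[25,0,0,0,0,0,0],[25,0,0,0,0,0,0]]'
cat > m2.py <<'E'
from h import *
s=r.get_state();print(s['joints'].round(1),s['tcp_pos'].round(4),s['eef_rot'].round(1))
S=capture("side");cv2.imwrite("pics/sideA.png",S["frame"][:,:,::-1])
for d in outline_of(S,"carton"): print(np.round(d["bbox"]),round(d["conf"],2))
m=outline_of(S,"carton")
b=s['tcp_pos'][2]-.0825
q0=[*s['tcp_pos'][:2],s['eef_rot'][2]]
P=proj(S,place(block(.056,.036,.12),*q0[:2],b,q0[2]));print("pred",P.min(0),P.max(0))
best=[d for d in m if abs((d["bbox"][0]+d["bbox"][2])/2-P.mean(0)[0])<40]
if best: print(fit([(S,best[0]["region"].astype(float))],[block(.056,.036,.12)],q0,b))
E
python3 m2.py
```

```text
time_s: 17.75
tcp_pos: [0.4042, -0.2172, 0.2544]
eef_rot: [-179.7, 0.0, -19.2]
contact_force: [0.3, 0.2, -1.4]
gripper_width: 0.0359
gripper_force: 29.9
time_s: 18.42
tcp_pos: [0.462, -0.0234, 0.2544]
eef_rot: [-179.8, 0.0, -19.2]
contact_force: [0.8, 0.1, -1.3]
gripper_width: 0.0359
gripper_force: 29.9
time_s: 19.08
tcp_pos: [0.5055, 0.1217, 0.2539]
eef_rot: [-179.8, 0.1, -19.1]
contact_force: [-0.8, 0.3, -1.3]
gripper_width: 0.0361
gripper_force: 29.9
[ 35.1   4.8 -16.2  -0.2 -68.9  35.9] [0.5055 0.1217 0.2539] [-1.798e+02  1.000e-01 -1.910e+01]
[188.  90. 238. 165.] 0.86
pred [186.15533557  85.72587605] [238.10653224 164.88055474]
(array([  0.5061,   0.1237, -13.94  ]), np.float64(0.229))
```

View pics/sideA.png

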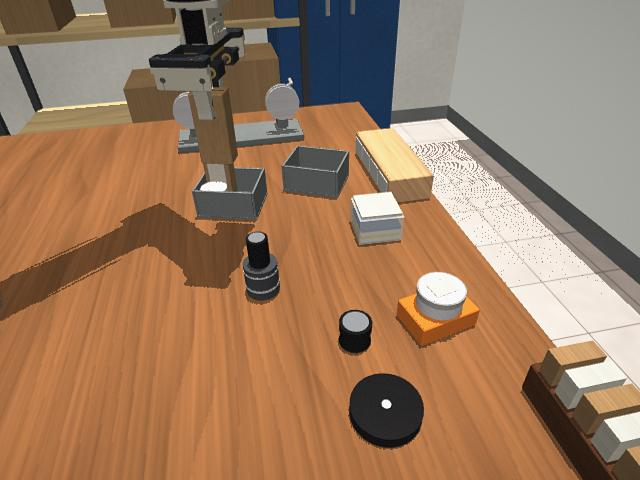

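Run:
```python
from h import *
T=capture("top");S=capture("side")
L=[d for d in outline_of(S,"box") if d["bbox"][0]<230]
print([np.round(d["bbox"],1) for d in L])
m=np.zeros((480,640))
if L: m=L[0]["region"].astype(float)
for t in("filed_tin","filed_carton"):
    for d in outline_of(S,t):
        print(t,np.round(d["bbox"]),d["conf"])
        if 150<d["bbox"][1] and d["bbox"][3]<225: m=np.maximum(m,d["region"])
q=[.5123,.2488,-19]
P=proj(S,place(BOX[0],*q[:2],0,q[2]));print(P.min(0),P.max(0));print(P.round(1).tolist())
# close holes, fit hull mask
h=cv2.convexHull(np.argwhere(m>0)[:,::-1].astype(np.int32));M=np.zeros((480,640),np.uint8);cv2.fillConvexPoly(M,h,1)
print("side",fit([(S,M.astype(float))],BOX,q))
f=S["frame"][150:230,180:280,::-1];f=cv2.resize(f,None,fx=6,fy=6,interpolation=cv2.INTER_CUBIC)
u=((P-[180,150]+.5)*6)
for i in range(8):
    for j in range(i):
        if bin(i^j).count("1")==1: cv2.line(f,tuple(map(int,u[i])),tuple(map(int,u[j])),(0,255,0),1)
g=T["frame"][245:345,120:230,::-1];g=cv2.resize(g,None,fx=6,fy=6,interpolation=cv2.INTER_CUBIC)[:480]
u=((proj(T,place(BOX[0],*q[:2],0,q[2]))-[120,245]+.5)*6)
for i in range(8):
    for j in range(i):
        if bin(i^j).count("1")==1: cv2.line(f,(0,0),(0,0),0);cv2.line(g,tuple(map(int,u[i])),tuple(map(int,u[j])),(0,255,0),1)
cv2.imwrite("pics/c6.png",f)
```

```text
[array([194. , 167.4, 267.6, 221.4])]
filed_tin [198. 181. 228. 193.] 0.68
filed_carton [203. 164. 236. 193.] 0.71
[190.66192418 165.28672129] [267.41724187 220.08448043]
[[196.7, 216.9], [190.7, 190.1], [212.9, 190.7], [208.0, 165.3], [256.0, 220.1], [252.5, 193.0], [267.4, 193.3], [264.7, 167.5]]
side (array([  0.5122,   0.2496, -19.6619]), np.float64(0.06))
```

View pics/c6.png

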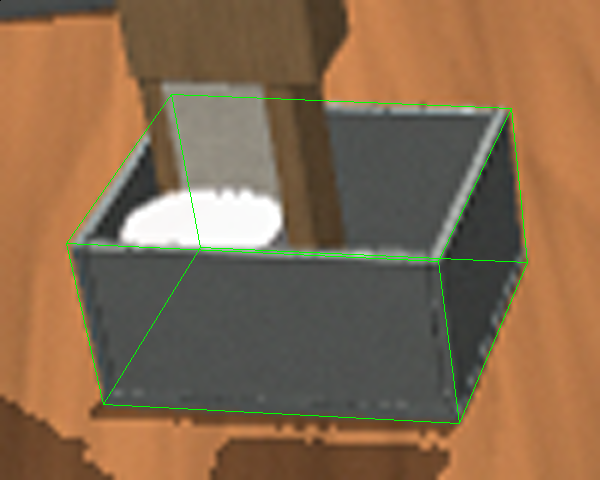

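```bash
python3 -m creep '[[25,0.3,0.97,0,0,0,0],[25,0.3,0.97,0,0,0,0],[25,0.29,0.97,0,0,0,0],[25,0.29,0.97,0,0,0,0],[25,0.29,0.97,0,0,0,0],[25,0.28,0.96,0,0,0,0],[25,0,0,0,0,0,0],[25,0,0,0,0,0,0]]'
python3 m2.py
```

```text
time_s: 20.15
tcp_pos: [0.55, 0.2664, 0.254]
eef_rot: [-179.8, 0.0, -19.2]
contact_force: [-0.4, -1.0, -1.5]
gripper_width: 0.0359
gripper_force: 29.9
[ 44.1  13.6  -5.5  -0.1 -70.8  26.8] [0.55   0.2664 0.254 ] [-179.8    0.   -19.2]
[216.  61. 255. 131.] 0.67
pred [213.86951087  59.6890911 ] [255.93287031 128.91893269]
(array([  0.5509,   0.2659, -11.474 ]), np.float64(0.227))
```

```bash
python3 -m creep '[[25,0,0,-0.6,0,0,0],[25,0,0,-0.6,0,0,0],[25,0,0,-0.6,0,0,0],[25,0,0,-0.6,0,0,0],[25,0,0,-0.6,0,0,0],[25,0,0,-0.5,0,0,0],[25,0,0,0,0,0,0]]'
python3 -m creep '[[25,0,0,-0.25,0,0,0],[25,0,0,-0.25,0,0,0],[25,0,0,-0.25,0,0,0],[25,0,0,0,0,0,0]]'
```

```text
time_s: 20.88
tcp_pos: [0.5486, 0.2639, 0.165]
eef_rot: [-179.9, 0.1, -19.3]
contact_force: [-0.5, 0.3, -1.6]
gripper_width: 0.0361
gripper_force: 29.9
time_s: 21.22
tcp_pos: [0.5495, 0.2653, 0.1476]
eef_rot: [-179.8, 0.0, -19.3]
contact_force: [-0.4, 1.1, -1.6]
gripper_width: 0.0356
gripper_force: 29.9
```

```bash
python3 -m creep '[[25,0,0,-0.2,0,0,0],[25,0,0,-0.2,0,0,0],[25,0,0,-0.2,0,0,0],[25,0,0,0,0,0,0]]'
python3 -m creep '[[25,0,0,-0.25,0,0,0],[25,0,0,-0.25,0,0,0],[25,0,0,-0.25,0,0,0],[25,0,0,-0.25,0,0,0],[25,0,0,0,0,0,0]]'
```

```text
time_s: 21.55
tcp_pos: [0.5495, 0.2655, 0.1323]
eef_rot: [-179.8, 0.0, -19.2]
contact_force: [-0.6, -0.6, -1.9]
gripper_width: 0.0359
gripper_force: 29.9
time_s: 21.97
tcp_pos: [0.5493, 0.2652, 0.1067]
eef_rot: [-179.9, 0.0, -19.3]
contact_force: [-0.4, -0.4, -1.2]
gripper_width: 0.0357
gripper_force: 29.9
```

Free insertion. I lower it the last ~19 mm.

```bash
python3 -m creep '[[25,0,0,-0.2,0,0,0],[25,0,0,-0.2,0,0,0],[25,0,0,-0.2,0,0,0],[25,0,0,0,0,0,0]]'
python3 -m creep '[[25,0,0,-0.06,0,0,0],[25,0,0,-0.06,0,0,0],[25,0,0,0,0,0,0]]'
python3 -m creep '[[25,0,0,-0.05,0,0,0],[25,0,0,0,0,0,0]]'
```

```text
time_s: 22.3
tcp_pos: [0.5496, 0.2654, 0.0924]
eef_rot: [-179.8, 0.0, -19.2]
contact_force: [0.6, -0.6, -1.9]
gripper_width: 0.0358
gripper_force: 29.9
time_s: 22.55
tcp_pos: [0.55, 0.2658, 0.0904]
eef_rot: [-179.8, -0.0, -19.2]
contact_force: [-0.1, 0.4, -1.5]
gripper_width: 0.036
gripper_force: 29.9
time_s: 22.72
tcp_pos: [0.55, 0.2658, 0.0893]
eef_rot: [-179.8, -0.0, -19.2]
contact_force: [-0.1, 0.3, -2.4]
gripper_width: 0.0357
gripper_force: 29.9
```

```bash
python3 -m creep '[[25,0,0,-0.05,0,0,0],[25,0,0,0,0,0,0]]'
python3 -m creep '[[25,0,0,-0.04,0,0,0],[25,0,0,0,0,0,0]]'
python3 -m creep '[[25,0,0,-0.04,0,0,0],[25,0,0,0,0,0,0]]'
```

```text
time_s: 22.88
tcp_pos: [0.55, 0.2658, 0.088]
eef_rot: [-179.8, -0.0, -19.2]
contact_force: [-0.2, 0.9, -1.3]
gripper_width: 0.036
gripper_force: 29.9
time_s: 23.05
tcp_pos: [0.5501, 0.2659, 0.0875]
eef_rot: [-179.8, -0.0, -19.2]
contact_force: [-2.9, -0.1, 2.5]
gripper_width: 0.0357
gripper_force: 30.0
time_s: 23.22
tcp_pos: [0.5501, 0.2659, 0.0875]
eef_rot: [-179.7, -0.1, -19.2]
contact_force: [-5.7, 0.5, 11.6]
gripper_width: 0.0363
gripper_force: 30.0
```

```bash
python3 -m creep '[[40,0,0,0,0,0,0],[46,0,0,0,0,0,0],[52,0,0,0,0,0,0],[56,0,0,0,0,0,0],[56,0,0,0,0,0,0],[56,0,0,0,0,0,0]]'
python3 -m creep '[[56,0,0,0.2,0,0,0],[56,0,0,0.4,0,0,0],[56,0,0,0.8,0,0,0],[56,0,0,0.9,0,0,0],[56,0,0,0.9,0,0,0],[56,0,0,0.9,0,0,0],[56,0,0,0.9,0,0,0],[56,0,0,0.9,0,0,0]]'
python3 -m creep '[[60,0,-0.6,0.3,0,0,-6.92],[60,0,-0.9,0,0,0,-6.92],[60,0,-0.95,0,0,0,-6.92],[60,0,-0.95,0,0,0,-6.92],[60,0,-0.95,0,0,0,-6.92],[60,0,-0.95,0,0,0,-6.92],[60,0,-0.95,0,0,0,-6.92],[60,0,-0.95,0,0,0,-6.92]]'
python3 -m creep '[[60,0,-0.95,0,0,0,-6.92],[60,0,-0.95,0,0,0,-6.92],[60,0,-0.95,0,0,0,-6.92],[60,0,-0.95,0,0,0,-6.92],[60,0,-0.95,0,0,0,-6.8],[60,0,0,0,0,0,0],[60,0,0,0,0,0,0]]'
```

```text
time_s: 23.72
tcp_pos: [0.5501, 0.2657, 0.0859]
eef_rot: [-179.8, -0.0, -19.2]
contact_force: [0.9, -0.3, 0.1]
gripper_width: 0.0556
gripper_force: 0.0
time_s: 24.38
tcp_pos: [0.55, 0.2657, 0.236]
eef_rot: [-179.7, -0.1, -19.2]
contact_force: [0.4, 1.2, -0.8]
gripper_width: 0.0558
gripper_force: 0.0
time_s: 25.05
tcp_pos: [0.5499, 0.0846, 0.2423]
eef_rot: [-179.7, -0.0, -74.9]
contact_force: [-0.2, -0.7, 0.4]
gripper_width: 0.0598
gripper_force: 0.0
time_s: 25.63
tcp_pos: [0.55, -0.0341, 0.2421]
eef_rot: [-179.7, 0.0, -109.2]
contact_force: [-0.3, 0.9, -0.5]
gripper_width: 0.0597
gripper_force: 0.0
```

```bash
python3 -m creep '[[60,-0.04,0,-0.6,0,0,0],[60,-0.04,0,-0.9,0,0,0],[60,0,0,-0.9,0,0,0],[60,0,0,-0.9,0,0,0],[60,0,0,-0.9,0,0,0],[60,0,0,-0.9,0,0,0],[60,0,0,-0.9,0,0,0],[60,0,0,-0.55,0,0,0]]'
python3 -m creep '[[60,0,0,0,0,0,0],[50,0,0,0,0,0,0],[42,0,0,0,0,0,0],[38,0,0,0,0,0,0],[25,0,0,0,0,0,0],[25,0,0,0,0,0,0],[25,0,0,0,0,0,0],[25,0,0,0,0,0,0]]' 30
python3 - <<'E'
from h import *
S=capture("side")
print([(t,np.round(d["bbox"]),round(d["conf"],2)) for t in("carton","filed_carton","filed_tin","lens") for d in search_frame(S,t)])
for n,b,z in(("new",block(.056,.036,.12),(.5492,.266)),("filed",block(.056,.036,.135),(.5123-.0295*.9455+.0295*.3256,.249+.0295*.3256+.0295*.9455))):
    P=proj(S,place(b,*z,.005,-19));print(n,P.min(0),P.max(0))
E
```

```text
time_s: 26.3
tcp_pos: [0.5473, -0.0322, 0.0757]
eef_rot: [-179.8, -0.1, -108.9]
contact_force: [-0.1, -0.2, 0.1]
gripper_width: 0.0603
gripper_force: 0.0
time_s: 26.97
tcp_pos: [0.5484, -0.0329, 0.0782]
eef_rot: [-179.7, 0.0, -109.1]
contact_force: [-1.2, 0.7, 6.2]
gripper_width: 0.0337
gripper_force: 29.9
[('filed_carton', array([199., 138., 232., 184.]), 0.71), ('lens', array([241., 229., 282., 304.]), 0.74)]
new [226.90798183 142.4478933 ] [263.53837011 201.45437165]
filed [197.99401605 134.60782575] [238.26408258 199.84744492]
```

```bash
python3 -m creep '[[25,0,0,0.1,0,0,0],[25,0,0,0.4,0,0,0],[25,0,0,0.8,0,0,0],[25,0,0,0.9,0,0,0],[25,0,0,0.9,0,0,0],[25,0,0,0.9,0,0,0],[25,0,0,0.8,0,0,0],[25,0,0,0.2,0,0,0]]'
python3 -m creep '[[25,0,0.4,0,0,0,0],[25,0,0.8,0,0,0,0],[25,0,0.8,0,0,0,0],[25,0,0.8,0,0,0,0],[25,0,0.8,0,0,0,0],[25,0,0.8,0,0,0,0],[25,0,0.2,0,0,0,0],[25,0,0,0,0,0,0]]'
cat > m3.py <<'E'
from h import *
for n in("side","top"):
    p=capture(n);s=r.get_state();z=s["tcp_pos"][2]-.0775
    for d in outline_of(p,"lens")[:2]:
        P=proj(p,place(np.vstack(LENS),*s["tcp_pos"][:2],z,0))
        print(n,np.round(d["bbox"],1),round(d["conf"],2),"pred",P.min(0).round(1),P.max(0).round(1))
        if d["conf"]>.3:
            reg=d["region"].astype(float)
            # barrel only for side: ignore the part hidden by fingers
            def f(v):
                R=render(p,LENS[:1],[s["tcp_pos"][0]+v[0]/1e3,s["tcp_pos"][1]+v[1]/1e3,0],z)
                row=np.arange(480)[:,None]>=(P[:80,1].min() if n=="side" else 0)
                a,b=R*row,reg*row
                return 1-np.minimum(a,b).sum()/np.maximum(a,b).sum()
            o=minimize(f,[0,0],method="Nelder-Mead",options=dict(initial_simplex=[[0,0],[4,0],[0,4]]));print("offset mm",o.x.round(1),round(o.fun,3))
print(r.get_state()["tcp_pos"])
E
python3 m3.py
```

```text
time_s: 27.88
tcp_pos: [0.5494, -0.033, 0.2062]
eef_rot: [-179.5, 0.1, -109.1]
contact_force: [1.2, 0.6, -2.8]
gripper_width: 0.0334
gripper_force: 29.9
time_s: 28.55
tcp_pos: [0.5472, 0.0834, 0.2008]
eef_rot: [-179.9, -0.1, -109.0]
contact_force: [-0.6, -0.0, -3.9]
gripper_width: 0.0334
gripper_force: 29.9
side [231.  125.5 266.5 202.8] 0.59 pred [227.4 127.5] [264.9 200.3]
offset mm [ 0.2 -0.7] 0.042
top [271.6 272.4 280.7 285.9] 0.4 pred [242.9 255.8] [276.9 291.2]
offset mm [-23.3 -44. ] 0.934
[0.5475974  0.08132263 0.20174227]
```

```bash
python3 -m creep '[[25,-0.1,0.5,0,0,0,0],[25,-0.1,0.9,0,0,0,0],[25,-0.1,0.9,0,0,0,0],[25,-0.1,0.9,0,0,0,0],[25,-0.1,0.9,0,0,0,0],[25,-0.07,0.9,0,0,0,0],[25,0,0.55,0,0,0,0],[25,0,0,0,0,0,0]]'
python3 -m creep '[[25,0,0,-0.3,0,0,0],[25,0,0,-0.4,0,0,0],[25,0,0,-0.4,0,0,0],[25,0,0,-0.3,0,0,0],[25,0,0,-0.2,0,0,0],[25,0,0,0,0,0,0],[25,0,0,0,0,0,0]]'
python3 m3.py
```

```text
time_s: 29.42
tcp_pos: [0.5339, 0.2229, 0.2022]
eef_rot: [-179.8, 0.0, -109.0]
contact_force: [0.3, -0.4, -4.2]
gripper_width: 0.0337
gripper_force: 29.9
time_s: 30.0
tcp_pos: [0.5338, 0.2203, 0.1619]
eef_rot: [-179.8, -0.1, -109.1]
contact_force: [-1.6, -0.3, -4.3]
gripper_width: 0.0335
gripper_force: 29.9
side [223.2 119.2 250.8 184.3] 0.76 pred [220.5 119.6] [252.9 181.9]
offset mm [-0.8  0.3] 0.082
top [186.9 269.1 203.3 299.6] 0.81 pred [164.8 264.3] [202.  298.4]
offset mm [ -6.7 -29.1] 0.63
top [175.9 270.4 217.4 337.6] 0.18 pred [164.8 264.3] [202.  298.4]
[0.5340704  0.22092595 0.16286768]
```

```bash
python3 -m creep '[[25,-0.03,0.05,-0.2,0,0,0],[25,0,0,-0.2,0,0,0],[25,0,0,-0.2,0,0,0],[25,0,0,-0.1,0,0,0],[25,0,0,0,0,0,0]]'
python3 -m creep '[[25,0,0,-0.15,0,0,0],[25,0,0,-0.15,0,0,0],[25,0,0,0,0,0,0]]'
python3 -m creep '[[25,0,0,-0.15,0,0,0],[25,0,0,-0.15,0,0,0],[25,0,0,0,0,0,0]]'
```

```text
time_s: 30.62
tcp_pos: [0.5325, 0.2217, 0.1437]
eef_rot: [-179.8, -0.1, -109.1]
contact_force: [-0.1, 0.0, -4.6]
gripper_width: 0.0335
gripper_force: 29.9
time_s: 30.87
tcp_pos: [0.5326, 0.2218, 0.1365]
eef_rot: [-179.8, -0.1, -109.1]
contact_force: [0.3, -0.0, -4.4]
gripper_width: 0.0335
gripper_force: 29.9
time_s: 31.12
tcp_pos: [0.5326, 0.2218, 0.1289]
eef_rot: [-179.8, -0.1, -109.1]
contact_force: [-0.1, -0.6, -4.2]
gripper_width: 0.0337
gripper_force: 29.9
```

```bash
python3 -m creep '[[25,0,0,-0.15,0,0,0],[25,0,0,-0.2,0,0,0],[25,0,0,-0.2,0,0,0],[25,0,0,-0.2,0,0,0],[25,0,0,-0.2,0,0,0],[25,0,0,-0.2,0,0,0],[25,0,0,0,0,0,0]]'
python3 -m creep '[[25,0,0,-0.2,0,0,0],[25,0,0,-0.15,0,0,0],[25,0,0,-0.1,0,0,0],[25,0,0,0,0,0,0]]'
```

```text
time_s: 31.7
tcp_pos: [0.5325, 0.2217, 0.0997]
eef_rot: [-179.8, -0.1, -109.1]
contact_force: [0.2, 1.0, -3.8]
gripper_width: 0.0337
gripper_force: 29.9
time_s: 32.03
tcp_pos: [0.5327, 0.2218, 0.0891]
eef_rot: [-179.8, -0.1, -109.1]
contact_force: [0.3, 0.1, -3.3]
gripper_width: 0.0334
gripper_force: 29.9
```

```bash
python3 -m creep '[[25,0,0,-0.1,0,0,0],[25,0,0,0,0,0,0]]'
python3 -m creep '[[25,0,0,-0.06,0,0,0],[25,0,0,0,0,0,0]]'
python3 -m creep '[[25,0,0,-0.04,0,0,0],[25,0,0,0,0,0,0]]'
python3 -m creep '[[25,0,0,-0.04,0,0,0],[25,0,0,0,0,0,0]]'
```

```text
time_s: 32.2
tcp_pos: [0.5329, 0.2219, 0.087]
eef_rot: [-179.8, -0.0, -109.1]
contact_force: [-0.2, 0.5, -3.6]
gripper_width: 0.0331
gripper_force: 29.9
time_s: 32.37
tcp_pos: [0.5329, 0.222, 0.0857]
eef_rot: [-179.8, -0.0, -109.1]
contact_force: [0.4, -1.1, -5.1]
gripper_width: 0.0338
gripper_force: 29.9
time_s: 32.53
tcp_pos: [0.5329, 0.222, 0.0847]
eef_rot: [-179.8, -0.0, -109.1]
contact_force: [-0.4, -0.2, -3.8]
gripper_width: 0.0336
gripper_force: 29.9
time_s: 32.7
tcp_pos: [0.533, 0.222, 0.0837]
eef_rot: [-179.8, -0.0, -109.1]
contact_force: [0.4, 0.1, -3.2]
gripper_width: 0.0336
gripper_force: 29.9
```

```bash
python3 -m creep '[[25,0,0,-0.04,0,0,0],[25,0,0,0,0,0,0]]' | grep -E "tcp|contact"
python3 -m creep '[[25,0,0,-0.03,0,0,0],[25,0,0,0,0,0,0]]'| grep -E "tcp|contact"
python3 -m creep '[[25,0,0,-0.03,0,0,0],[25,0,0,0,0,0,0]]'| grep -E "tcp|contact"
```

```text
tcp_pos: [0.5332, 0.2222, 0.0833]
contact_force: [-2.2, 0.3, 1.3]
tcp_pos: [0.5333, 0.2223, 0.0833]
contact_force: [-4.7, 0.3, 7.6]
tcp_pos: [0.5334, 0.2224, 0.0832]
contact_force: [-6.7, -0.0, 14.1]
```

```bash
python3 -m creep '[[36,0,0,0.04,0,0,0],[40,0,0,0.02,0,0,0],[44,0,0,0,0,0,0],[48,0,0,0,0,0,0],[50,0,0,0,0,0,0],[50,0,0,0,0,0,0]]'
python3 -m creep '[[50,0,0,0.2,0,0,0],[50,0,0,0.4,0,0,0],[50,0,0,0.8,0,0,0],[50,0,0,0.9,0,0,0],[50,0,0,0.9,0,0,0],[50,0,0,0.9,0,0,0],[50,0,0,0.9,0,0,0],[50,0,0,0.9,0,0,0]]'
python3 -m creep '[[50,0,-0.9,0.3,0,0,0],[50,0,-0.9,0,0,0,0],[50,0,-0.9,0,0,0,0],[50,0,-0.9,0,0,0,0],[50,0,-0.9,0,0,0,0],[50,0,-0.9,0,0,0,0],[50,0,-0.9,0,0,0,0],[50,0,-0.9,0,0,0,0]]'
python3 -m creep '[[50,-0.3,-0.9,0.3,0,0,0],[50,-0.3,-0.9,0.3,0,0,0],[50,-0.3,-0.9,0.3,0,0,0],[50,-0.3,-0.9,0.3,0,0,0],[50,-0.3,-0.9,0,0,0,0],[50,-0.3,-0.9,0,0,0,0],[50,0,-0.9,0,0,0,0],[50,0,-0.9,0,0,0,0]]'
python3 -m creep '[[50,-0.3,-0.9,0.3,0,0,0],[50,-0.3,-0.9,0.3,0,0,0],[50,-0.3,-0.9,0.3,0,0,0],[50,-0.3,-0.9,0.3,0,0,0],[50,-0.3,-0.9,0,0,0,0],[50,-0.3,-0.9,0,0,0,0],[50,0,0,0,0,0,0],[50,0,0,0,0,0,0]]'
python3 - <<'E'
from h import *
T=capture("top");S=capture("side")
a=cv2.resize(T["frame"][240:350,110:240],None,fx=4,fy=4,interpolation=cv2.INTER_CUBIC)[:440,:400]
b=cv2.resize(S["frame"][120:230,180:280],None,fx=4,fy=4,interpolation=cv2.INTER_CUBIC)
cv2.imwrite("pics/end.png",np.hstack([a,b])[:,:,::-1])
E
```

```text
time_s: 33.7
tcp_pos: [0.5331, 0.222, 0.0827]
eef_rot: [-179.8, -0.0, -109.1]
contact_force: [0.6, -0.4, -0.0]
gripper_width: 0.0497
gripper_force: 0.0
time_s: 34.37
tcp_pos: [0.533, 0.2219, 0.2327]
eef_rot: [-179.7, 0.0, -109.1]
contact_force: [0.8, 0.8, -0.1]
gripper_width: 0.0498
gripper_force: 0.0
time_s: 35.03
tcp_pos: [0.5329, 0.0409, 0.2391]
eef_rot: [-179.7, 0.0, -109.1]
contact_force: [0.1, 0.5, -0.6]
gripper_width: 0.0501
gripper_force: 0.0
time_s: 35.7
tcp_pos: [0.4875, -0.1391, 0.2694]
eef_rot: [-179.7, 0.0, -109.1]
contact_force: [0.9, 0.0, 0.2]
gripper_width: 0.0502
gripper_force: 0.0
time_s: 36.37
tcp_pos: [0.4424, -0.2739, 0.2987]
eef_rot: [-179.7, -0.0, -109.2]
contact_force: [-0.2, 0.3, 0.1]
gripper_width: 0.0497
gripper_force: 0.0
```

View pics/end.png

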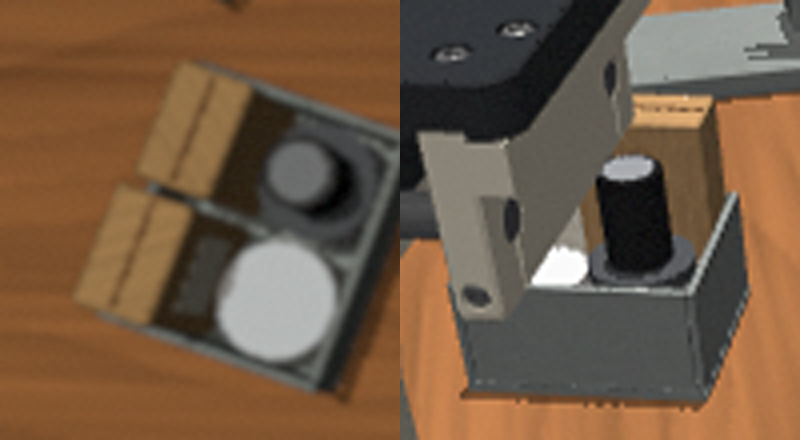

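The final view shows all four upright inside the box: cartons at crop (195,125) and (130,250), lens at (305,175), tin at (275,300). The gripper is clear of everything, so I'm handing in.

```bash
python3 -c "
from plant import close_job
print(close_job())"
```

```text
the job is handed in; nothing more can be done
None
```

The carton (on its small end) and the lens were set down gently in the archive box; in the last camera views they, the taller carton and the tin stood upright there, and I handed the job in at about 36 s without getting a verdict back.

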